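Hang the ring spanner on the tool board

TASK

The work lamp is in the way over the sloping tool board: first swing its arm to either side until the lamp head is wholly clear of the board. Then hang the yellow-sleeved spanner by its ring on the board's free steel peg (it stands somewhere along its short slot: feel for it), gently pushed fully home so that it lies flat on the board with its handle hanging straight down the slope, and let go of it. Leave the lamp clear and do not disturb the other things on the bench.

Things in the scene. Friction and masses are not known exactly. Their poses are not given: they have to be found in the camera images.
- rack: Low wooden chest under the tool board, 200 (x) by 240 (y) by 82 mm high, fixed. Origin: centre of its underside. -x looks towards the robot, y runs along the board's width. It carries the board, whose face spans y -120 to +120 mm and rises from x = -95 mm, 92 mm above the bench, to x = +123 mm, 193 mm above the bench.
- board: Plywood board rising away from the robot at 25 degrees to the bench. Origin: middle of a level slot in its face, about 177 mm above the bench. z: square to the face, outwards; x: up the slope; y: level, left seen from the robot. Face: z = 0, x -200 to +40 mm, y -170 to +70 mm. At y = -110 mm a red putty knife hangs on a like peg, fixed, 8 mm thick, y -130 to -90 mm, x -167 to +14 mm.
- slot (a point): The board's origin again, with its axes. The free peg stands square to the face (along z) in this slot: plain steel, 12 mm in diameter, 40 mm long, tip edge broken by 1 mm. It is clamped firmly anywhere from 6 mm left to 6 mm right of this point (y), x = 0; where is not measured: look or feel for it (a ring held square meets the tip 40 mm off the face, or slides on).
- spanner: Steel ring spanner with a yellow sleeve, about 0.2 kg, 200 mm long, lying flat. Origin: under its middle, on the sleeve's underside, within 10 mm of the balance point; x points along it to the ring, z up. The sleeve, to grip, spans x -60 to +35 mm, is 24 mm wide (y) and 18 mm thick. The forked jaw ends at x = -104 mm, 35 mm wide. At the start the ring points away from the robot.
- ring (a point): Centre of the ring hole, 80 mm along x and 9 mm up from the spanner's origin; axes are the spanner's. Ring: 32 mm outside, hole 15 mm (3 mm more than the peg), 10 mm thick, centred in the sleeve's thickness (z 4 to 14 mm, like the jaw). Hung fully home, this point is 9 mm off the board's face.
- lamp_head (a point): Centre of the green lamp head, at the boom's height, 285 mm above the bench; shade 90 mm across, from 235 to 297 mm up. The level boom, 12 mm thick, turns about an upright column beyond the board: hinge axis 240 mm from this point along its +x axis. It starts roughly pointing at the robot, turns over 1 rad either way against friction of 0.25 N m (1 N at the head) and stays where it is left.
- lamp_knob (a point): Middle of the black upright knob on top of the lamp head, 20 mm in diameter, from 297 to 335 mm above the bench (this point is at 317 mm): push or pinch it to swing the boom.
- screwdriver: Bystander, loose: orange-handled screwdriver, 190 mm long, lying flat; it and the spanner lie either side of the tool board, and which is on which side varies. Origin: in its underside. Leave it alone.
- tape: Bystander, loose: yellow and black tape measure, 66 x 36 x 60 mm high, standing on the bench to the right of and beyond the board. Origin: centre of its underside. Leave it alone.
- jar: Bystander, loose: glass jar with a red lid, 68 mm across, 95 mm high, far right. Origin: centre of its underside. Leave it alone.
- offcut: Bystander, loose: pale wooden block 120 x 70 x 35 mm high, beyond and left of the board. Origin: centre of its underside. Leave it alone.
- carton: Bystander, loose: blue box 100 x 75 x 60 mm high, far left. Origin: centre of its underside. Leave it alone.
- torch: Bystander, loose: black torch standing on end, 125 mm high, 40 mm across its head, far right. Origin: centre of its underside. Leave it alone.

How it is judged:
By the outcome, as a careful person would: the job done as asked, in the order asked, and still so for the second after the job is handed in, with the robot touching nothing.
It also fails if it takes over 72 s, if anything falls off the work surface, if the arm or the gripper's body presses on something with over 40 N, if the wrist force passes 120 N, or if a joint passes its speed limit or range.

ROBOT

A 7-joint arm with a two-finger parallel gripper is mounted at the origin on the work surface. World frame = base frame: x ahead of the robot, y to its left, z up, the work surface at z = 0. Lengths are in m, angles in rad, forces in N, time in s.
With the tool pointing down it reaches from about 0.4 to 0.925 m from the base axis. Payload 5.6 kg.
Tool frame: the origin (TCP) lies between the finger pads; the fingertips stand 14 mm ahead of it and the grasp point (between the pads) lies 5 mm behind it; z points along the fingers, y is the line along which they close (so a half turn about z gives the same grasp; the last joint's range is limited). The gripper opens to 85 mm and grips with 20 to 120 N. Pads are 22 mm wide; open, the fingers measure 114 mm over their backs; the gripper's body (76 mm by 85 mm) begins 54 mm behind the grasp point. The pads swing forward as they close: fully open they stand 13 mm farther back than shut.
Start: joints at [1.205, 0.468, -0.012, 1.603, 0.006, 1.071, -0.056], TCP at [0.206, -0.616, 0.245] pointing down, gripper open.
Joint ranges: [-2.53, 2.53], [-0.31, 2.02], [-1.57, 1.55], [0.28, 2.44], [-1.29, 4.43], [0.15, 1.84], [-2.92, 2.92]. Speed limits (rad/s): [2.57, 2.57, 3.14, 3.14, 3.14, 3.14, 3.14].

INTERFACE

Orientations are given as a unit quaternion [x, y, z, w].
In Python, from bench import env, viewer, order gives the robot as it stands.
- The arm moves only by the shell command python3 -m jog 'ROWS'. ROWS is a JSON object of lists of equal length, an entry for each row: "grip": the opening, from -1 (shut) to 1 (fully open); "slide": the shift along the tool's x, y, z in mm, a list of three; "angular": the turn, a rotation vector about the tool's x, y, z in rad, a list of three. A call has 1 to 10 rows; each row shifts and turns the commanded pose from where the row before left it, along the tool's axes as they then stand; what a row does not reach is not made up. A row lasts 1/10 s, in which the tool goes at most 50 mm and 8.59 degrees, less where a joint would pass 70% of its speed; a pose out of reach is approached as far as the arm can. A call with a gripper value outside its range is refused whole. The fingers move at their own pace and stop on an object; the grip force is fixed at half the most. Time passes only in rows, so rows that do not move let the fingers close. It gives the time, the measured TCP pose, the force, the opening and the grip force at its end, in the units of the state.
- env.sense(): the state, without advancing time (a new reading comes with each control period).
- viewer.get_image(name): name is "side" or "top" or "wrist"; returns (picture, depth): 420x560x3 uint8, blue, green, red; 420x560 float32, m along the optical axis (not along the pixel's ray), 0 where there is no reading.
- viewer.camera_params(name): a dict with "intrinsics" (3x3 intrinsics, pixels), "D" ([k1, k2, p1, p2, k3] as OpenCV has them; the pictures are not rectified), "T" (4x4, takes a point from camera to world coordinates). Camera axes: x right, y down, z forward; pixel columns grow to the right and rows downward; lengths in m; the calibration is good to about 2 mm. A picture is of the moment at which its call begins: read the wrist's pose just before it. camera_params takes no time and is no camera call; for the wrist camera it gives the pose at the moment of the call.
- order.sign_off(): hands the job in; it is judged then, once.
The state is a dict: "t": time; "qpos": joint angles; "qd": joint speeds; "effort": joint torques, N m; "position": TCP position; "tool_rot": TCP orientation; "wrist_force": force on the tool from outside, world axes, zero at the start; "moment": the same for the moment, N m; "width": finger opening in m; "grasp_force": force on a finger pad.
Only numpy, scipy, OpenCV 4.12 (cv2) and the standard library are available. Lean on these libraries where they do the work, as an engineer would, in place of code of your own. Each camera call takes 0.05 s, during which the arm holds its last target. There are 200 camera calls.

## Working session

There is one attempt and no reset: what is moved stays moved. The work goes in short steps, Python scripts to look and compute and a shell command to move; the robot and the scene stay as the last step left them, time stands still between calls to the robot, and variables do not carry over. Pictures are saved under pics/ and viewed, at most 13 in all, crops included, and the job is handed in when it is done.

```bash
ls; mkdir -p pics; cat > h.py <<'E'
import numpy as np, cv2
from bench import env, viewer, order
from scipy.spatial.transform import Rotation as R
def grab(n):
    p=viewer.camera_params(n); im,d=viewer.get_image(n); return im,d,p
def pts(p,d,uv):
    """world points from pixels uv (N,2) with depth"""
    K=np.array(p["intrinsics"]);D=np.array(p["D"]);T=np.array(p["T"])
    uv=np.asarray(uv,float).reshape(-1,2)
    n=cv2.undistortPoints(uv.reshape(-1,1,2),K,D).reshape(-1,2)
    z=d[uv[:,1].astype(int),uv[:,0].astype(int)]
    c=np.c_[n*z[:,None],z]
    return c@T[:3,:3].T+T[:3,3]
def ray(p,uv,h):
    K=np.array(p["intrinsics"]);D=np.array(p["D"]);T=np.array(p["T"])
    n=cv2.undistortPoints(np.asarray(uv,float).reshape(-1,1,2),K,D).reshape(-1,2)
    r=np.c_[n,np.ones(len(n))]@T[:3,:3].T
    return T[:3,3]+r*((h-T[2,3])/r[:,2])[:,None]
def proj(p,X):
    T=np.linalg.inv(np.array(p["T"]))
    return cv2.projectPoints(np.asarray(X,float).reshape(-1,3),cv2.Rodrigues(T[:3,:3])[0],T[:3,3],np.array(p["intrinsics"]),np.array(p["D"]))[0].reshape(-1,2)
E
python3 - <<'E'
from h import *
s=env.sense();print(s)
for n in("top","side"):
    im,d,p=grab(n);cv2.imwrite(f"pics/{n}0.png",im);np.savez(f"{n}0.npz",im=im,d=d,**{k:np.array(v) for k,v in p.items()})
    print(n,np.round(p["T"],3).tolist())
E
```

```text
pics
{'t': 0.0, 'qpos': array([ 1.20502704,  0.46840023, -0.01161249,  1.60364616,  0.00602728,
        1.07137072, -0.05631704]), 'qd': array([-6.64763423e-05,  8.22648304e-04, -1.96741309e-04, -1.00075632e-03,
       -5.54366039e-05,  1.11313810e-03, -1.00813899e-03]), 'effort': array([ 4.26406541e-04, -5.32373929e+01,  2.13055057e-02, -2.51305157e+01,
        1.13590976e-02,  7.72318861e-03,  7.89076111e-07]), 'position': array([ 0.205941  , -0.61594671,  0.24431402]), 'tool_rot': array([ 9.87010096e-01,  1.60655746e-01, -2.14463627e-04, -8.69076210e-04]), 'wrist_force': array([-0.65987496, -0.16596252,  0.42101927]), 'moment': array([ 0.00117902, -0.03226106,  0.03068867]), 'grasp_force': 0.0, 'width': 0.08541760332805107}
top [[-0.022, -0.987, 0.161, 0.36], [-0.999, 0.026, 0.023, -0.029], [-0.027, -0.161, -0.987, 1.472], [0.0, 0.0, 0.0, 1.0]]
side [[0.883, -0.279, 0.377, 0.029], [-0.469, -0.528, 0.708, -1.038], [0.001, -0.802, -0.597, 1.073], [0.0, 0.0, 0.0, 1.0]]
```

View pics/top0.png

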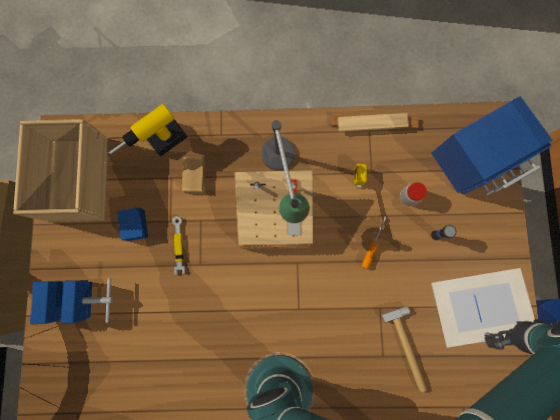

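View pics/side0.png

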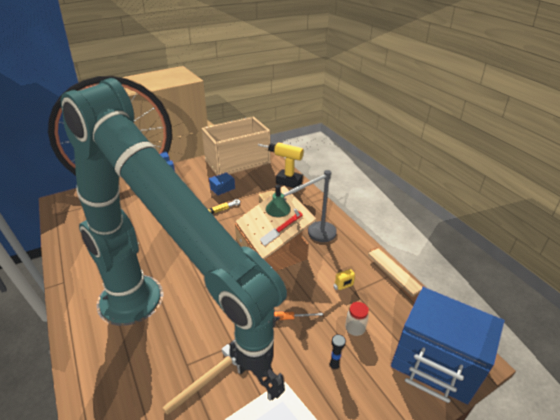

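Top view: the spanner is at the left with its ring at (178,220) and jaw at (180,272). The lamp head is at (293,208), its column top at (277,125), the board spans (236–313, 170–245), and the free peg is near (258,185). The side view shows the same layout, with the screwdriver to the right of the board.

```bash
cat > m.py <<'E'
from h import *
f=np.load("top0.npz");im,d=f["im"],f["d"];p=f
hsv=cv2.cvtColor(im,cv2.COLOR_BGR2HSV)
def region(m,box):
    x0,y0,x1,y1=box;mm=np.zeros_like(m);mm[y0:y1,x0:x1]=m[y0:y1,x0:x1];v,u=np.nonzero(mm);return np.c_[u,v]
# spanner sleeve
uv=region(cv2.inRange(hsv,(20,120,100),(35,255,255)),(160,205,200,285));print("sleeve px",len(uv),uv.mean(0),uv.min(0),uv.max(0))
P=pts(p,d,uv);print("sleeve 3d",np.median(P,0),P.min(0),P.max(0))
# everything above table near the spanner
a=np.zeros(d.shape,np.uint8);a[205:285,160:200]=1
uv=region(a,(160,205,200,285));P=pts(p,d,uv);k=(P[:,2]>0.006)&(P[:,2]<0.04)
Q=P[k];print(k.sum(),Q.min(0),Q.max(0));c,s,v=np.linalg.svd(Q[:,:2]-Q[:,:2].mean(0),full_matrices=False);t=(Q[:,:2]-Q[:,:2].mean(0))@v[0];print("axis",v[0],"ends",Q[:,:2].mean(0)+v[0]*t.min(),Q[:,:2].mean(0)+v[0]*t.max(), "zmed",np.median(Q[:,2]))
# lamp
uv=region(cv2.inRange(hsv,(60,80,20),(90,255,150)),(270,180,320,230));P=pts(p,d,uv);print("lamp",len(uv),uv.mean(0),P.mean(0),P.min(0),P.max(0))
for z0,z1,n in((.302,.345,"knob"),):
    a[:]=0;a[170:235,265:325]=1;uv=region(a,(265,170,325,235));P=pts(p,d,uv);k=(P[:,2]>z0)&(P[:,2]<z1);print(n,k.sum(),uv[k].mean(0),P[k].mean(0),P[k].min(0),P[k].max(0))
# board plane
a[:]=1;uv=region(a,(236,170,316,248));P=pts(p,d,uv)
k=(P[:,2]>0.09)&(P[:,2]<0.2);Q=P[k]
for _ in range(6):
    A=np.c_[Q[:,:2],np.ones(len(Q))];co=np.linalg.lstsq(A,Q[:,2],rcond=None)[0];r=Q[:,2]-A@co;Q=Q[abs(r)<max(.003,1.5*r.std())]
print("plane",co,len(Q),np.arctan(np.hypot(*co[:2])), "dir",np.arctan2(co[1],co[0]))
print(Q.min(0),Q.max(0))
m=np.zeros(d.shape,np.uint8);al=pts(p,d,region(a,(0,0,560,420)));rr=(abs(al[:,2]-al[:,:2]@co[:2]-co[2])<.004)&(al[:,2]>.085)&(al[:,2]<.2);m=rr.reshape(d.shape).astype(np.uint8)*255
m[:160]=0;m[255:]=0;m[:,:225]=0;m[:,325:]=0
ct=max(cv2.findContours(m,0,2)[0],key=cv2.contourArea);H=cv2.convexHull(ct).reshape(-1,2);q=cv2.approxPolyDP(H,6,True).reshape(-1,2)
K=pts(p,d,q);print("corners",q.tolist(),K.round(4).tolist())
# peg candidates
res=(al[:,2]-al[:,:2]@co[:2]-co[2]).reshape(d.shape)
print((res[172:200,238:290]*1000).round().astype(int)[::2,::2])
big=cv2.resize(im[110:260,225:335],None,fx=5,fy=4,interpolation=2)
cv2.imwrite("pics/topcrop.png",cv2.resize(im[160:260,228:328],None,fx=6,fy=6,interpolation=2))
E
python3 m.py
```

```text
sleeve px 182 [177.60989011 245.01648352] [174 233] [181 261]
sleeve 3d [0.47482093 0.33485058 0.01692886] [ 0.36026459 -0.028905   -0.00361714] [0.51639793 0.35268056 1.47229465]
472 [0.34259326 0.2663685  0.00601886] [0.61714044 0.40157429 0.02556955]
axis [-0.99871147 -0.05074831] ends [0.6198816  0.34439653] [0.34192025 0.33027226] zmed 0.013840151301182768
lamp 213 [286.79812207 206.39906103] [ 0.55651313 -0.04001333  0.27476489] [ 0.36026459 -0.07736164  0.23773659] [ 0.59453591 -0.0202029   1.47229465]
knob 51 [294.78431373 202.7254902 ] [ 0.5568487  -0.06160267  0.33110474] [ 0.54704118 -0.07060668  0.30309181] [ 0.5664677  -0.05390472  0.33969295]
plane [ 0.46263686 -0.00304273 -0.12255656] 3124 0.43332114662767046 dir -0.006576841333082
[ 0.46501522 -0.12171761  0.09043668] [0.68442372 0.11751242 0.19588357]
corners [[312, 170], [312, 242], [240, 244], [235, 172]] [[0.682, -0.1217, 0.1909], [0.4678, -0.1201, 0.092], [0.4668, 0.1132, 0.0928], [0.6821, 0.1163, 0.1925]]
[[   0   -2   -7    1   -1   -5   -2   -2   -6   -2    1    2   -1    0
     4    1   -1    1   -2    6   -4
[... 1082 characters left out ...]
  1    5 1428 1428    3]
 [   2   -2    0    3   -2   -1    2    4   -3   -5    1   -1    1    3
    -2    0    2   -1    3   -7    3   -1   -1    2    5   -2]
 [   3    1    0    5    5   -1   -2   -3   -5    2    3    1    7   -2
     1    7   -4   -4    1   -1    3    2   -5    3    0    3]
 [   4   -5    3   -3   -1   -4   -4   -2   -2   -3   -4    5    0    2
    -1   -4    0    1    0    3   -3   -1    3    1 1428   91]
 [  -2    1    0   -1    1    0    2    1   -5    6    4   -2    1    0
    -2   -2 1428    1   -5   -1    0    1   -2   93   94  104]
 [  -3   -5    5   -3   -3    1    1    2   -1    3   -3    4    1   -2
     0   -3    2   -1    0   -2    1   -4   89  102  109  120]]
```

View pics/topcrop.png

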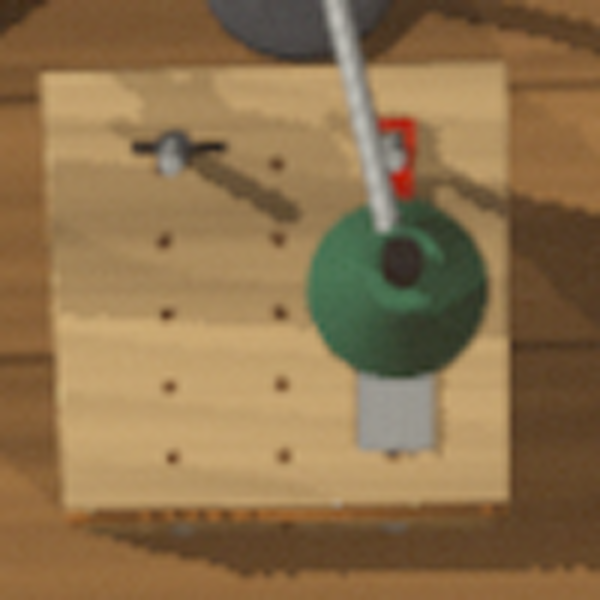

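The crop shows the slot spanning about (132–227, 148) in crop pixels. The peg foot is near (173,146), slightly left of the slot centre, and the knob is at (402,262).

```bash
python3 - <<'E'
from h import *
f=np.load("top0.npz");p=f
k=ray(p,[[228+402/6,160+262/6]],.335)[0];print("knob",k)
d=f["d"]
uv=np.array([(u,v) for u in range(268,288) for v in range(116,150)]);P=pts(p,d,uv);m=(P[:,2]>.25)&(P[:,2]<.5)
print("col/boom",P[m].mean(0),P[m].max(0),P[m].min(0)); top=m&(P[:,2]>.3);print(top.sum(),P[top].mean(0) if top.any() else '')
# boom axis: pixels 
uv=np.array([(u,v) for u in range(270,300) for v in range(128,196)]);P=pts(p,d,uv);m=(P[:,2]>.27)&(P[:,2]<.302);Q=P[m];c=Q.mean(0);v=np.linalg.svd(Q[:,:2]-c[:2],full_matrices=False)[2][0];print(m.sum(),c,v,np.arctan2(v[1],v[0]))
s=env.sense();M=R.from_quat(s["tool_rot"]).as_matrix();print(M.round(3))
w=k-s["position"];w[2]=0;print("knob - tcp",w)
E
```

```text
knob [ 0.5536091  -0.06199931  0.335     ]
col/boom [ 0.77145654 -0.01960383  0.29270322] [ 0.80612397 -0.00313876  0.30424147] [ 0.71978806 -0.03386334  0.25518231]
30 [ 0.79429622 -0.01557126  0.3013601 ]
305 [ 0.6887662  -0.03601551  0.28938076] [-0.97989632 -0.19950738] -2.940737487878082
[[ 0.948  0.317 -0.001]
 [ 0.317 -0.948  0.002]
 [-0.    -0.002 -1.   ]]
knob - tcp [0.34762213 0.55398654 0.        ]
```

```bash
python3 -m jog '{"grip":[1,1,1,1,1,1,1,1,1,1],"slide":[[0,0,-50],[0,0,-50],[0,0,-50],[36,-30,0],[38,-31,0],[38,-31,0],[38,-31,0],[38,-31,0],[38,-31,0],[38,-31,0]],"angular":[[0,0,0],[0,0,0],[0,0,0],[0,0,0.012],[0,0,0],[0,0,0],[0,0,0],[0,0,0],[0,0,0],[0,0,0]]}'
python3 -m jog '{"grip":[1,1,1,1,1,1,1,1],"slide":[[38,-31,0],[38,-31,0],[38,-31,0],[38,-31,0],[38,-31,0],[30,-24,0],[0,0,0],[0,0,0]],"angular":[[0,0,0],[0,0,0],[0,0,0],[0,0,0],[0,0,0],[0,0,0],[0,0,0],[0,0,0]]}'
cat > st.py <<'E'
from h import *
import sys
s=env.sense();M=R.from_quat(s["tool_rot"]).as_matrix()
print("t",s["t"],"pos",s["position"].round(4),"w",round(s["width"],4),"f",s["wrist_force"].round(1),"gf",s["grasp_force"],"q",s["qpos"].round(2));print(M.round(3).tolist())
def togo(x):  # mm along tool axes
    return ((np.array(x)-s["position"])@M*1000).round(1)
E
python3 - <<'E'
from st import *
print(togo([.5536,-.062,.322]), "turn about z", )
E
```

```text
t: 1.1
position: [0.3916, -0.3278, 0.3951]
tool_rot: [0.988, 0.155, -0.0, 0.0]
wrist_force: [0.4, -0.3, -0.6]
width: 0.0857
grasp_force: 0.0
t: 1.9
position: [0.5457, -0.0914, 0.3946]
tool_rot: [0.988, 0.156, -0.001, -0.0]
wrist_force: [-0.5, -0.7, 0.9]
width: 0.0851
grasp_force: 0.0
t 1.9 pos [ 0.5457 -0.0914  0.3946] w 0.0851 f [-0.5 -0.7  0.9] gf 0.0 q [ 0.46  0.22 -0.42  1.63  0.09  1.32 -1.24]
[[0.951, 0.308, -0.001], [0.308, -0.951, 0.0], [-0.001, -0.001, -1.0]]
[ 16.7 -25.5  72.6] turn about z
```

```bash
python3 -m jog '{"grip":[1,1,1,1,-0.2,-0.2,-0.2,-0.2],"slide":[[16,-26,0],[0,0,24],[0,0,25],[0,0,23],[0,0,0],[0,0,0],[0,0,0],[0,0,0]],"angular":[[0,0,0.11],[0,0,0],[0,0,0],[0,0,0],[0,0,0],[0,0,0],[0,0,0],[0,0,0]]}'
python3 - <<'E'
from st import *
im,d,p=grab("wrist");cv2.imwrite("pics/w1.png",im)
E
```

```text
t: 2.7
position: [0.5536, -0.0628, 0.3247]
tool_rot: [0.995, 0.1, 0.001, 0.0]
wrist_force: [0.8, 0.4, -0.6]
width: 0.034
grasp_force: 0.0
t 2.7 pos [ 0.5536 -0.0628  0.3247] w 0.034 f [ 0.8  0.4 -0.6] gf 0.0 q [ 0.4   0.27 -0.43  1.72  0.12  1.17 -1.43]
[[0.98, 0.199, 0.002], [0.199, -0.98, -0.001], [0.002, 0.001, -1.0]]
```

View pics/w1.png

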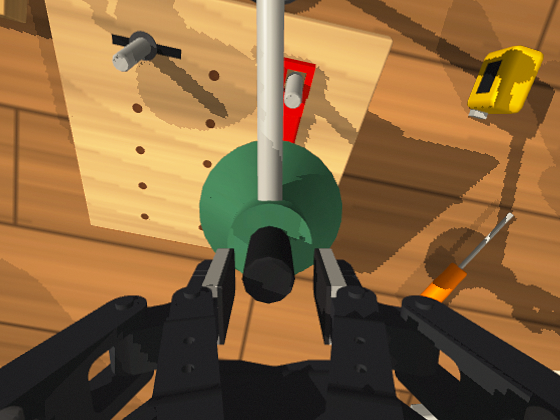

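Pads at x≈225 and 325 straddle the knob at (269,265), and the boom lines up with the tool. The slot runs (113,42) to (180,54) with the peg in it. Next I swing the lamp right along its arc.

```bash
python3 -m jog '{"grip":[-0.2,-0.2,-0.2,-0.2,-0.2,-0.2,-0.2,-0.2,-0.2,-0.2],"slide":[[0,0,0],[0,15,0],[0,21.6,0],[0,21.6,0],[0,21.6,0],[0,21.6,0],[0,21.6,0],[0,21.6,0],[0,21.6,0],[0,21.6,0]],"angular":[[0,0,-0.045],[0,0,-0.075],[0,0,-0.09],[0,0,-0.09],[0,0,-0.09],[0,0,-0.09],[0,0,-0.09],[0,0,-0.09],[0,0,-0.09],[0,0,-0.09]]}'
python3 -m jog '{"grip":[-0.2,-0.2,-0.2],"slide":[[0,21.6,0],[0,10,0],[0,0,0]],"angular":[[0,0,-0.09],[0,0,0],[0,0,0]]}'
python3 - <<'E'
from st import *
im,d,p=grab("top");cv2.imwrite("pics/t2.png",cv2.resize(im[90:300,140:420],None,fx=2.8,fy=2.8,interpolation=2))
m=cv2.inRange(cv2.cvtColor(im,cv2.COLOR_BGR2HSV),(60,80,20),(90,255,150));
E
```

```text
t: 3.75
position: [0.6571, -0.2143, 0.3238]
tool_rot: [0.867, 0.498, -0.0, 0.0]
wrist_force: [-1.0, 1.5, 0.8]
width: 0.0341
grasp_force: 0.8
t: 4.05
position: [0.6854, -0.2287, 0.3227]
tool_rot: [0.845, 0.535, 0.0, -0.0]
wrist_force: [0.9, -0.7, -0.0]
width: 0.0339
grasp_force: 0.0
t 4.05 pos [ 0.6854 -0.2287  0.3227] w 0.0339 f [ 0.9 -0.7 -0. ] gf 0.0 q [ 0.57  0.6  -0.49  1.28  0.27  1.33 -0.35]
[[0.429, 0.904, 0.0], [0.904, -0.429, 0.001], [0.001, -0.0, -1.0]]
```

View pics/t2.png

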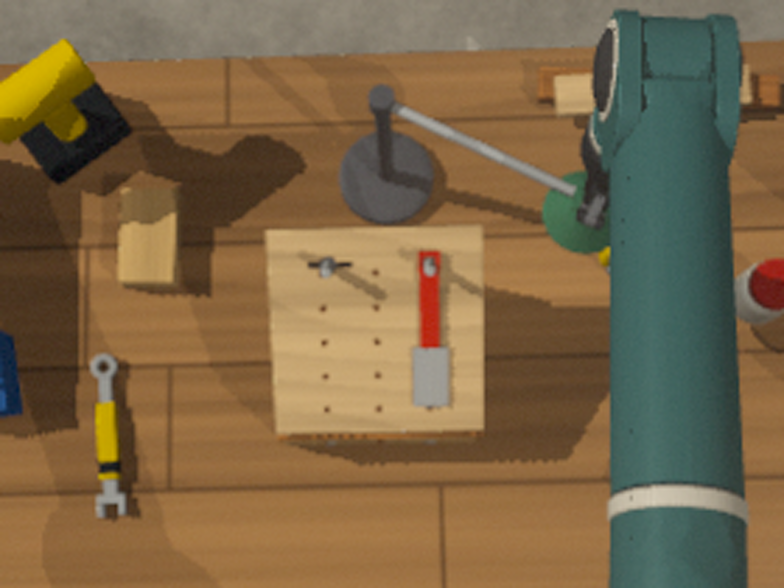

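The lamp head is now well right of the board (crop (580,212) against the board's right edge at 483). I open, lift, rotate, and go above the spanner (ring at crop (104,367), jaw at (110,500)).

```bash
python3 -m jog '{"grip":[0.2,0.2,0.2,0.2,0.2,0.2,0.2,0.2,0.2,0.2],"slide":[[0,0,0],[0,-8,0],[0,0,-40],[0,0,-45],[0,0,0],[0,0,0],[0,0,0],[0,0,0],[0,0,0],[0,0,0]],"angular":[[0,0,0],[0,0,0],[0,0,0],[0,0,0.135],[0,0,0.135],[0,0,0.135],[0,0,0.135],[0,0,0.135],[0,0,0.135],[0,0,0.135]]}'
python3 -m jog '{"grip":[1,1,1,1,1,1,1,1,1,1],"slide":[[0,0,0],[-17,-46,0],[-17,-46,0],[-17,-46,0],[-17,-46,0],[-17,-46,0],[-17,-46,0],[-17,-46,0],[-17,-46,0],[-17,-46,0]],"angular":[[0,0,0.135],[0,0,0],[0,0,0],[0,0,0],[0,0,0],[0,0,0],[0,0,0],[0,0,0],[0,0,0],[0,0,0]]}'
python3 -c "
from st import *
print(togo([.42,.335,.25]))"
```

```text
t: 5.1
position: [0.6767, -0.2241, 0.4089]
tool_rot: [0.996, 0.09, 0.0, 0.0]
wrist_force: [-0.1, -0.7, 0.2]
width: 0.0513
grasp_force: 0.0
t: 6.1
position: [0.5014, 0.1825, 0.4088]
tool_rot: [1.0, 0.025, 0.001, 0.0]
wrist_force: [0.6, 0.3, 0.6]
width: 0.0851
grasp_force: 0.0
t 6.1 pos [0.5014 0.1825 0.4088] w 0.0851 f [0.6 0.3 0.6] gf 0.0 q [ 0.04  0.19 -0.52  1.64  0.1   1.34 -2.02]
[[0.999, 0.05, 0.002], [0.05, -0.999, -0.001], [0.001, 0.001, -1.0]]
[ -73.8 -156.5  158.6]
```

```bash
python3 -m jog '{"grip":[1,1,1,1,1,1],"slide":[[-18,-39,35],[-18,-39,35],[-18,-39,35],[-19,-39,35],[0,0,18],[0,0,0]],"angular":[[0,0,0],[0,0,0],[0,0,0],[0,0,0],[0,0,0],[0,0,0]]}'
python3 - <<'E'
from st import *
im,d,p=grab("wrist");cv2.imwrite("pics/w3.png",im);np.savez("w3.npz",im=im,d=d,**{k:np.array(v) for k,v in p.items()})
E
```

```text
t: 6.7
position: [0.4281, 0.3175, 0.262]
tool_rot: [1.0, 0.027, -0.002, 0.001]
wrist_force: [0.0, 0.1, -0.0]
width: 0.0855
grasp_force: 0.0
t 6.7 pos [0.4281 0.3175 0.262 ] w 0.0855 f [ 0.   0.1 -0. ] gf 0.0 q [-0.21  0.32 -0.59  1.84  0.2   1.05 -2.4 ]
[[0.999, 0.054, -0.004], [0.054, -0.999, -0.003], [-0.004, 0.003, -1.0]]
```

View pics/w3.png

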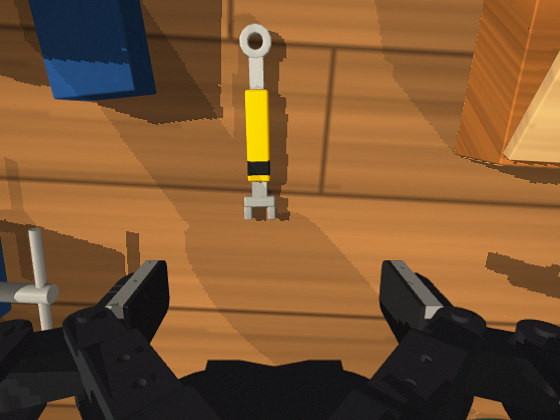

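Ring hole centre is at about (256,40), the sleeve spans (246–270, 90–182), and the jaw tip is at about (260,218).

```bash
python3 - <<'E'
from st import *
p=np.load("w3.npz");im=p["im"];hsv=cv2.cvtColor(im,cv2.COLOR_BGR2HSV)
m=cv2.inRange(hsv,(22,180,150),(35,255,255));m[:60]=0;m[230:]=0;m[:,:225]=0;m[:,290:]=0
c=max(cv2.findContours(m,0,2)[0],key=cv2.contourArea);print(cv2.minAreaRect(c),cv2.boundingRect(c))
# steel/ring: low saturation
g=cv2.inRange(hsv,(0,0,120),(179,70,255));g[:15]=0;g[70:]=0;g[:,:230]=0;g[:,285:]=0
cc=max(cv2.findContours(g,0,2)[0],key=cv2.contourArea);print("ring bbox",cv2.boundingRect(cc))
top=cc.reshape(-1,2);e=cv2.minEnclosingCircle(top[top[:,1]<52]);print(e)
ringc=ray(p,[e[0]],.014)[0]
r=cv2.minAreaRect(c);box=cv2.boxPoints(r);ym=sorted(box.tolist(),key=lambda a:a[1]);far=np.mean(ym[:2],0)
F=ray(p,[far],.018)[0]
g=cv2.inRange(hsv,(0,0,120),(179,70,255));g[:190]=0;g[225:]=0;g[:,:235]=0;g[:,285:]=0
b=cv2.boundingRect(max(cv2.findContours(g,0,2)[0],key=cv2.contourArea));print("jaw",b)
J=ray(p,[[b[0]+b[2]/2,b[1]+b[3]]],.014)[0]
ax=ringc-J;L=np.linalg.norm(ax[:2]);yaw=np.arctan2(ax[1],ax[0]);u=np.array([np.cos(yaw),np.sin(yaw)])
print("ring",ringc,"sleeve far end",F,"jaw",J,"L(184)",L,"yaw",yaw)
o1=ringc[:2]-.08*u;o2=F[:2]-.035*u;o3=J[:2]+.104*u;print(o1,o2,o3)
M2=yaw;print("tool yaw",np.arctan2(M[1,0],M[0,0]));o=(o1+o2)/2
print("togo",togo([o[0],o[1],.06]),togo([o[0],o[1],.016]))
E
```

```text
t 6.75 pos [0.4298 0.3172 0.2637] w 0.0851 f [ 0.3 -0.   0.5] gf 0.0 q [-0.21  0.32 -0.59  1.84  0.2   1.05 -2.4 ]
[[0.999, 0.051, -0.001], [0.051, -0.999, -0.002], [-0.001, 0.002, -1.0]]
((256.9076232910156, 124.91401672363281), (71.98981475830078, 22.94965171813965), 87.95458984375) (245, 89, 24, 73)
ring bbox (239, 24, 32, 46)
((255.0, 39.900001525878906), 16.462480545043945)
jaw (244, 190, 31, 30)
ring [0.56116463 0.34170089 0.014     ] sleeve far end [0.51550203 0.33910427 0.018     ] jaw [0.37699564 0.32944009 0.014     ] L(184) 0.18457666846742693 yaw 0.06647551736764575
[0.48134133 0.33638676] [0.48057933 0.33677934] [0.48076593 0.33634846]
tool yaw 0.0513529482449332
togo [ 52.3 -17.  203.6] [ 52.4 -17.1 247.6]
```

```bash
python3 -m jog '{"grip":[1,1,1,1,1,1,1,1,1],"slide":[[26,-8.5,0],[26,-8.5,0],[0,0,48],[0,0,48],[0,0,48],[0,0,40],[0,0,30],[0,0,20],[0,0,0]],"angular":[[0,0,-0.015],[0,0,0],[0,0,0],[0,0,0],[0,0,0],[0,0,0],[0,0,0],[0,0,0],[0,0,0]]}'
python3 -c "
from st import *
print(togo([.481,.3365,.016]))"
```

```text
t: 7.65
position: [0.4821, 0.3358, 0.0289]
tool_rot: [1.0, 0.032, -0.001, 0.001]
wrist_force: [0.4, -1.3, -0.5]
width: 0.0855
grasp_force: 0.0
t 7.65 pos [0.4821 0.3358 0.0289] w 0.0855 f [ 0.4 -1.3 -0.5] gf 0.0 q [-0.34  0.71 -0.42  1.86  0.45  0.67 -2.54]
[[0.998, 0.063, -0.002], [0.063, -0.998, -0.003], [-0.002, 0.002, -1.0]]
[-1.  -0.8 12.9]
```

```bash
python3 -m jog '{"grip":[1,1,-1,-1,-1,-1,-1,-1],"slide":[[-1,-0.8,12.5],[0,0,0],[0,0,0],[0,0,0],[0,0,0],[0,0,0],[0,0,0],[0,0,0]],"angular":[[0,0,0],[0,0,0],[0,0,0],[0,0,0],[0,0,0],[0,0,0],[0,0,0],[0,0,0]]}'
python3 -m jog '{"grip":[-1,-1,-1,-1,-1,-1,-1],"slide":[[0,0,0],[0,0,-30],[0,0,-48],[0,0,-48],[0,0,-48],[0,0,-48],[0,0,0]],"angular":[[0,0,0],[0,0,0],[0,0,0],[0,0,0],[0,0,0],[0,0,0],[0,0,0]]}'
python3 -c "
from st import *"
```

```text
t: 8.45
position: [0.4812, 0.3389, 0.0182]
tool_rot: [0.999, 0.033, 0.0, -0.0]
wrist_force: [0.2, -1.8, 4.2]
width: 0.0225
grasp_force: 59.6
t: 9.15
position: [0.4832, 0.3413, 0.2464]
tool_rot: [0.999, 0.033, 0.005, -0.003]
wrist_force: [-0.2, -0.2, -0.7]
width: 0.0222
grasp_force: 59.4
t 9.15 pos [0.4832 0.3413 0.2464] w 0.0222 f [-0.2 -0.2 -0.7] gf 59.38038110733032 q [-0.23  0.43 -0.57  1.73  0.27  1.05 -2.4 ]
[[0.998, 0.066, 0.01], [0.066, -0.998, 0.007], [0.01, -0.006, -1.0]]
```

```bash
python3 -m jog '{"grip":[-1,-1,-1,-1,-1,-1,-1,-1,-1,-1],"slide":[[0,0,-10],[0,42,0],[0,42,0],[0,42,0],[0,42,0],[0,42,0],[0,42,0],[0,42,0],[0,0,0],[0,0,0]],"angular":[[0,0,0.066],[0,0,0],[0,0,0],[0,0,0],[0,0,0],[0,0.145,0],[0,0.145,0],[0,0.146,0],[0,0,0],[0,0,0]]}'
python3 -c "
from st import *
print(togo([.488,.048,.212]))"
```

```text
t: 10.15
position: [0.479, 0.0431, 0.2484]
tool_rot: [0.977, -0.001, 0.215, 0.001]
wrist_force: [0.5, 0.1, -1.2]
width: 0.0225
grasp_force: 59.5
t 10.15 pos [0.479  0.0431 0.2484] w 0.0225 f [ 0.5  0.1 -1.2] gf 59.49638307094574 q [ 0.25  0.02 -0.46  2.26  0.23  0.45 -1.97]
[[0.907, -0.003, 0.42], [-0.002, -1.0, -0.002], [0.42, 0.001, -0.907]]
[-7.1 -5.  36.8]
```

```bash
python3 - <<'E'
from st import *
im,d,p=grab("wrist");cv2.imwrite("pics/w4.png",im);np.savez("w4.npz",im=im,d=d,pos=s["position"],M=M,**{k:np.array(v) for k,v in p.items()})
E
```

```text
t 10.15 pos [0.479  0.0431 0.2484] w 0.0225 f [ 0.5  0.1 -1.2] gf 59.49638307094574 q [ 0.25  0.02 -0.46  2.26  0.23  0.45 -1.97]
[[0.907, -0.003, 0.42], [-0.002, -1.0, -0.002], [0.42, 0.001, -0.907]]
```

View pics/w4.png

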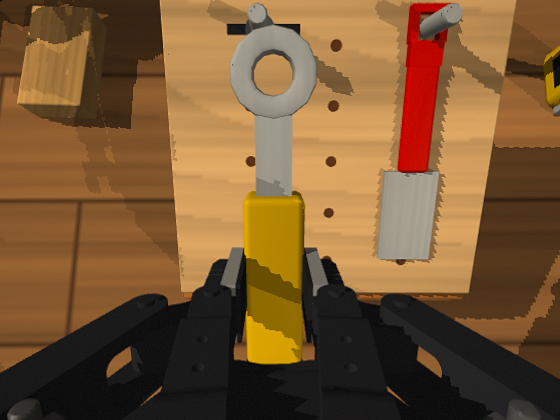

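Ring centre is at about (273,73), peg tip at (259,13), and slot ends at (226,29) and (300,29). The putty knife is well to the right, and the spanner is held straight.

```bash
cat > ring.py <<'E'
from h import *
def toolpts(f,W): return ((W-f["pos"])@f["M"])*1000
f=np.load("w4.npz");im,d=f["im"],f["d"];g=cv2.cvtColor(im,cv2.COLOR_BGR2HSV)
def px(x0,y0,x1,y1): 
    v,u=np.mgrid[y0:y1,x0:x1];return np.c_[u.ravel(),v.ravel()]
U=px(200,0,340,120);P=toolpts(f,pts(f,d,U));dep=d[U[:,1],U[:,0]]
rm=(P[:,2]<25)&(dep>0.05);R_=P[rm];ur=U[rm]
k=ur[:,1]<112
m=np.zeros(d.shape,np.uint8);m[ur[k][:,1],ur[k][:,0]]=255
c=max(cv2.findContours(m,cv2.RETR_EXTERNAL,cv2.CHAIN_APPROX_NONE)[0],key=cv2.contourArea).reshape(-1,2)
c=c[c[:,1]<100];e=cv2.fitEllipse(c.reshape(-1,1,2));print("ellipse",e)
hm=cv2.bitwise_not(m);hc=[x for x in cv2.findContours(hm,cv2.RETR_LIST,cv2.CHAIN_APPROX_NONE)[0] if 200<cv2.contourArea(x)<3000];print("hole",[cv2.fitEllipse(x) for x in hc])
Q=R_[(ur[:,1]<112)];print("ring face tool z med",np.median(Q[:,2]))
A=np.c_[Q[:,:2],np.ones(len(Q))];co=np.linalg.lstsq(A,Q[:,2],rcond=None)[0];print("ring tilt (dz/dx,dz/dy)",co)
shank=toolpts(f,pts(f,d,px(262,125,285,185)));print("shank z",np.median(shank[:,2]), "y",np.median(shank[:,1]))
def at(uv,z): # ray onto tool plane z mm
    C=toolpts(f,f["T"][:3,3][None])[0];X=toolpts(f,ray(f,[uv],0.0))[0];return C+(X-C)*((z-C[2])/(X[2]-C[2]))
zf=np.median(Q[:,2]);rc=at(e[0],zf);print("ring ctr tool",rc)
for x in hc: print("hole ctr",at(cv2.fitEllipse(x)[0],zf))
# board plane in tool frame
B=px(170,60,480,290);Pb=toolpts(f,pts(f,d,B));kb=(Pb[:,2]>60);Pb=Pb[kb]
for _ in range(6):
    A=np.c_[Pb[:,:2],np.ones(len(Pb))];cb=np.linalg.lstsq(A,Pb[:,2],rcond=None)[0];r=Pb[:,2]-A@cb;Pb=Pb[abs(r)<max(1.5,2*r.std())]
print("board z=ax+by+c",cb,len(Pb))
def onb(uv,off):
    x=np.array([80.,0])
    for _ in range(5): X=at(uv,cb@[x[0],x[1],1]-off);x=X[:2]
    return X
print("slot L,R",onb((226,29),0),onb((300,29),0))
print("tip",onb((258.5,12.5),40))
cv2.imwrite("pics/w4c.png",cv2.resize(im[0:60,215:315],None,fx=8,fy=8,interpolation=2))
E
python3 ring.py
```

```text
ellipse ((272.66064453125, 71.5763931274414), (86.5473861694336, 91.60638427734375), 178.56785583496094)
hole [((272.7075500488281, 74.4588623046875), (38.32719802856445, 40.2383918762207), 0.04682323336601257)]
ring face tool z med 4.6103138213921655
ring tilt (dz/dx,dz/dy) [ 7.31347541e-03 -2.96106772e-03  4.18096413e+00]
shank z 5.457880782176032 y -0.15381127189498567
ring ctr tool [79.84618921 -0.27088674  4.61031382]
hole ctr [78.88860017 -0.25456907  4.61031382]
board z=ax+by+c [-3.55151594e-03 -1.62770188e-03  1.35834318e+02] 45820
slot L,R [121.11344408 -32.29850125 135.45675413] [121.15094425  18.17625073 135.3744631 ]
tip [121.26870805  -8.50899979  95.41748049]
```

View pics/w4c.png

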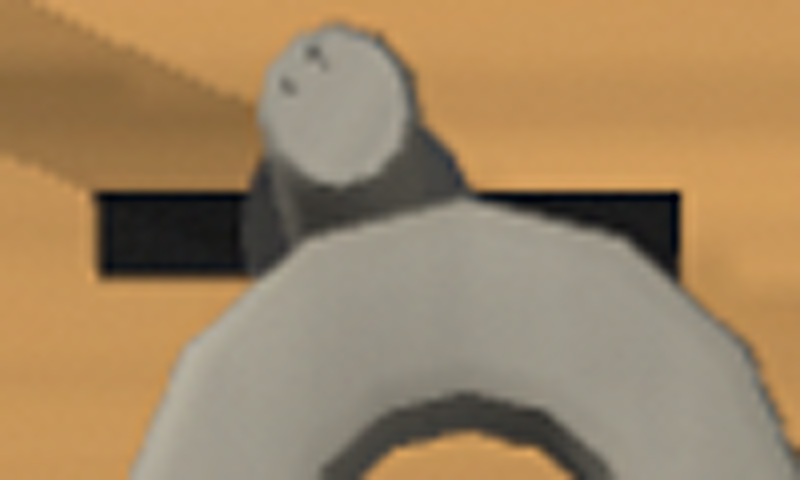

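Crop: peg tip centre at (337,104), which is full-image (256.7,12.5). The slot spans crop x 97–681, so the peg is about 2.6 mm left of the slot's middle. Next I hover the ring above the tip and check again.

```bash
sed -i 's/(258.5,12.5),40/(256.7,12.5),40/' ring.py; python3 ring.py | tail -1
python3 -m jog '{"grip":[-1,-1,-1,-1,-1,-1],"slide":[[21,-4.7,0],[21,-4.7,0],[0,0,33],[0,0,33],[0,0,0],[0,0,0]],"angular":[[0,0,0],[0,0,0],[0,0,0],[0,0,0],[0,0,0],[0,0,0]]}'
python3 - <<'E'
from st import *
f=np.load("w4.npz");print("moved in tool mm",(s["position"]-f["pos"])@f["M"]*1000)
im,d,p=grab("wrist");cv2.imwrite("pics/w5.png",cv2.resize(im[20:130,210:340],None,fx=5,fy=5,interpolation=2));np.savez("w5.npz",im=im,d=d,pos=s["position"],M=M,**{k:np.array(v) for k,v in p.items()})
E
```

```text
tip [121.26779941  -9.53891109  95.4191601 ]
t: 10.8
position: [0.5468, 0.0555, 0.2068]
tool_rot: [0.977, 0.001, 0.215, -0.001]
wrist_force: [-0.6, 0.3, -1.4]
width: 0.0224
grasp_force: 59.5
t 10.8 pos [0.5468 0.0555 0.2068] w 0.0224 f [-0.6  0.3 -1.4] gf 59.477906227111816 q [ 0.16  0.21 -0.41  2.17  0.48  0.39 -2.2 ]
[[0.907, 0.002, 0.42], [0.001, -1.0, 0.002], [0.42, -0.001, -0.907]]
moved in tool mm [ 44.07064132 -12.70742499  66.2517871 ]
```

View pics/w5.png

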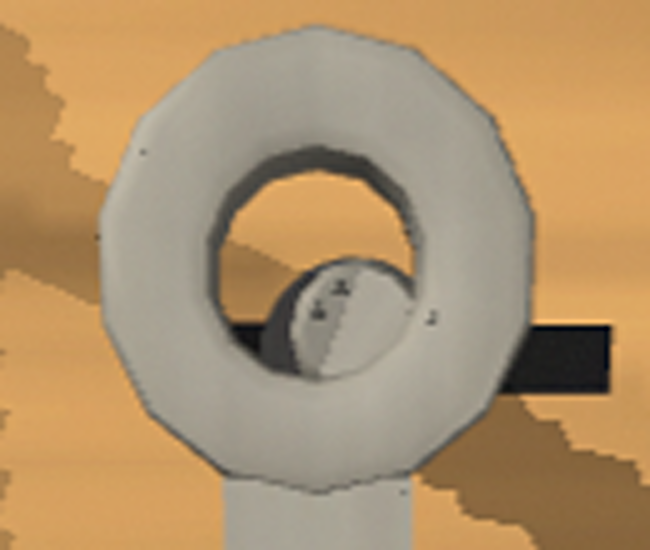

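```bash
python3 - <<'E'
from h import *
f=np.load("w5.npz")
def toolpts(W): return ((W-f["pos"])@f["M"])*1000
def at(c,z):
    uv=((c[0]+.5)/5-.5+210,(c[1]+.5)/5-.5+20)
    C=toolpts(f["T"][:3,3][None])[0];X=toolpts(ray(f,[uv],0.0))[0];return C+(X-C)*((z-C[2])/(X[2]-C[2]))
for z in(27,29.2): print(z,"tip left",at((290,325),z).round(2),"tip top",at((355,259),z).round(2))
print("ring L,R,T",at((101,250),6),at((532,250),6),at((317,26),5), "hole L,R,T", at((209,250),5),at((424,250),5),at((317,147),5))
print("hole bottom-face T",at((317,170),14.6), "B(top face)",at((317,380),4.6))
print("slot right",at((611,358),69.4))
E
```

```text
27 tip left [77.16 -2.41 27.  ] tip top [82.33  2.99 27.  ]
29.2 tip left [77.33 -2.44 29.2 ] tip top [82.57  3.04 29.2 ]
ring L,R,T [ 80.63414853 -15.57309656   6.        ] [80.65602228 15.23348665  6.        ] [94.93112398 -0.13471688  5.        ] hole L,R,T [80.5310071  -7.79820641  5.        ] [80.54183914  7.45623096  5.        ] [87.26926061 -0.13552453  5.        ]
hole bottom-face T [87.24478756 -0.14236684 14.6       ] B(top face) [71.73594554 -0.13681282  4.6       ]
slot right [77.0297392  31.22961315 69.4       ]
```

Through the hole the peg tip (crop about (355,325)) shows right and low of the ring centre. In tool axes the correction is x −2.5, y +3.2 mm, which agrees with the first measurement.

```bash
cat > off.py <<'E'
from st import *
f=np.load("w5.npz");dl=(s["position"]-f["pos"])@f["M"]*1000
print("still to go x,y:",(np.array([-2.5,3.2])-dl[:2]).round(2),"z moved",dl[2].round(2),"tilt err",(R.from_matrix(f["M"].T@M).as_rotvec()).round(4))
fm=s["wrist_force"]@M;print("tool force",fm.round(1))
E
python3 -m jog '{"grip":[-1,-1,-1,-1],"slide":[[-2.5,3.2,0],[0,0,0],[0,0,0],[0,0,0]],"angular":[[0,0,0],[0,0,0],[0,0,0],[0,0,0]]}'
python3 off.py
```

```text
t: 11.25
position: [0.5446, 0.0506, 0.2073]
tool_rot: [0.976, -0.0, 0.217, 0.0]
wrist_force: [1.0, 0.2, -2.8]
width: 0.0228
grasp_force: 59.5
t 11.25 pos [0.5446 0.0506 0.2073] w 0.0228 f [ 1.   0.2 -2.8] gf 59.511812925338745 q [ 0.17  0.21 -0.41  2.18  0.48  0.38 -2.19]
[[0.906, -0.001, 0.424], [-0.0, -1.0, -0.0], [0.424, 0.0, -0.906]]
still to go x,y: [-0.64 -1.71] z moved -1.36 tilt err [-0.0021  0.0036  0.0018]
tool force [-0.3 -0.2  2.9]
```

```bash
for i in 1 2 3; do python3 -m jog '{"grip":[-1],"slide":[[0,0,0]],"angular":[[0,0,0]]}' >/dev/null; python3 off.py | grep -E "still"; done
python3 - <<'E'
from st import *
im,d,p=grab("wrist");cv2.imwrite("pics/w6.png",cv2.resize(im[20:130,210:340],None,fx=5,fy=5,interpolation=2));np.savez("w6.npz",im=im,d=d,pos=s["position"],M=M,**{k:np.array(v) for k,v in p.items()})
E
```

```text
still to go x,y: [-0.42 -1.61] z moved -1.05 tilt err [-0.0019  0.0029  0.0017]
still to go x,y: [-0.25 -1.54] z moved -0.85 tilt err [-0.0018  0.0025  0.0015]
still to go x,y: [-0.22 -1.53] z moved -0.75 tilt err [-0.0018  0.0023  0.0016]
t 11.55 pos [0.5445 0.0508 0.2065] w 0.0225 f [-0.   0.1 -0.9] gf 59.51104938983917 q [ 0.17  0.21 -0.41  2.18  0.48  0.38 -2.19]
[[0.906, -0.0, 0.422], [-0.0, -1.0, -0.0], [0.422, 0.0, -0.906]]
```

View pics/w6.png

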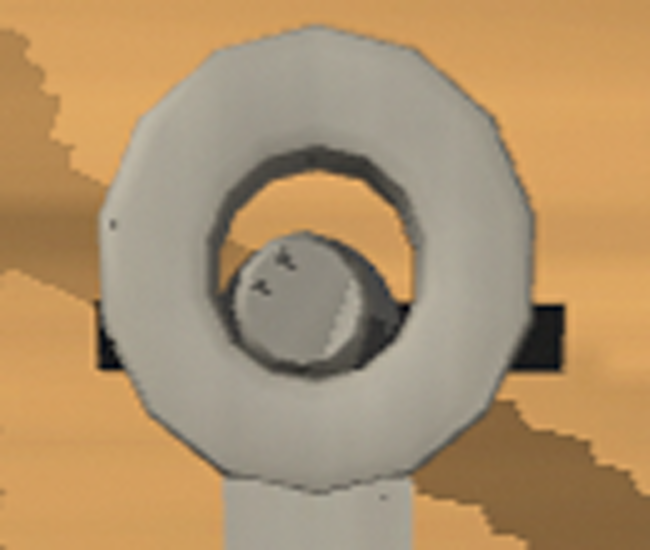

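The full peg face is visible in the hole, centred at about crop (300,298).

```bash
python3 - <<'E'
from h import *
f=np.load("w6.npz")
def toolpts(W): return ((W-f["pos"])@f["M"])*1000
def at(c,z):
    uv=((c[0]+.5)/5-.5+210,(c[1]+.5)/5-.5+20)
    C=toolpts(f["T"][:3,3][None])[0];X=toolpts(ray(f,[uv],0.0))[0];return C+(X-C)*((z-C[2])/(X[2]-C[2]))
print(at((300,298),30),"L,R",at((233,298),30)[1],at((366,298),30)[1],"T,B",at((300,232),30)[0],at((300,366),30)[0])
print("hole",at((209,250),5),at((424,250),5),at((317,147),5),at((317,380),4.6))
print("slot L,R",at((97,335),69),at((565,335),69))
E
```

```text
[79.48102977 -1.61621912 30.        ] L,R -7.297676031247288 3.981175101909112 T,B 84.69929233131342 74.00053939631734
hole [80.45968172 -7.81652253  5.        ] [80.47149694  7.43361606  5.        ] [87.1963992  -0.15643466  5.        ] [71.66768659 -0.15672023  4.6       ]
slot L,R [ 79.21958132 -23.57110389  69.        ] [79.25252646 26.15060364 69.        ]
```

```bash
python3 -m jog '{"grip":[-1,-1,-1,-1,-1,-1],"slide":[[0,-1.5,0],[0,0,0],[0,0,0],[0,0,0],[0,0,0],[0,0,0]],"angular":[[0,0,0],[0,0,0],[0,0,0],[0,0,0],[0,0,0],[0,0,0]]}' >/dev/null
python3 off.py
```

```text
t 12.2 pos [0.5444 0.0523 0.2064] w 0.0227 f [ 0.8 -0.  -1.5] gf 59.5114928483963 q [ 0.16  0.21 -0.4   2.18  0.48  0.38 -2.2 ]
[[0.906, -0.0, 0.422], [-0.0, -1.0, -0.0], [0.422, 0.0, -0.906]]
still to go x,y: [-0.12 -0.03] z moved -0.69 tilt err [-0.0018  0.0021  0.0015]
tool force [0.1 0.  1.7]
```

```bash
python3 -m jog '{"grip":[-1,-1,-1,-1,-1,-1,-1,-1],"slide":[[0,0,6],[0,0,4],[0,0,3],[0,0,2],[0,0,2],[0,0,2],[0,0,0],[0,0,0]],"angular":[[0,0,0],[0,0,0],[0,0,0],[0,0,0],[0,0,0],[0,0,0],[0,0,0],[0,0,0]]}' >/dev/null
python3 off.py
```

```text
t 13.0 pos [0.5525 0.0524 0.1893] w 0.0223 f [-0.1 -1.  -1.8] gf 59.512048959732056 q [ 0.13  0.25 -0.37  2.17  0.54  0.35 -2.25]
[[0.906, -0.0, 0.422], [-0.0, -1.0, -0.0], [0.422, 0.0, -0.906]]
still to go x,y: [-0.22  0.  ] z moved 18.3 tilt err [-0.0017  0.0022  0.0015]
tool force [-0.9  1.   1.6]
```

The ring slid past the tip without force, so it is on the peg. I continue gently.

```bash
python3 -m jog '{"grip":[-1,-1,-1,-1,-1,-1,-1,-1,-1,-1],"slide":[[0,0,3],[0,0,3],[0,0,3],[0,0,3],[0,0,3],[0,0,3],[0,0,3],[0,0,3],[0,0,0],[0,0,0]],"angular":[[0,0,0],[0,0,0],[0,0,0],[0,0,0],[0,0,0],[0,0,0],[0,0,0],[0,0,0],[0,0,0],[0,0,0]]}' >/dev/null
python3 off.py
```

```text
t 14.0 pos [0.5625 0.0524 0.1674] w 0.0222 f [ 0.3 -0.3 -1.8] gf 59.51207756996155 q [ 0.08  0.3  -0.31  2.17  0.61  0.31 -2.32]
[[0.907, -0.0, 0.422], [-0.0, -1.0, -0.0], [0.422, 0.0, -0.907]]
still to go x,y: [-0.17  0.  ] z moved 42.38 tilt err [-0.0017  0.002   0.0013]
tool force [-0.5  0.3  1.8]
```

```bash
for i in 1 2; do python3 -m jog '{"grip":[-1,-1,-1,-1,-1],"slide":[[0,0,1.5],[0,0,1.5],[0,0,1],[0,0,0],[0,0,0]],"angular":[[0,0,0],[0,0,0],[0,0,0],[0,0,0],[0,0,0]]}' >/dev/null
python3 off.py|tail -2; done
```

```text
still to go x,y: [-0.25 -0.08] z moved 46.32 tilt err [-0.0017  0.0021  0.0015]
tool force [-1.2 -0.   1.5]
still to go x,y: [-0.21 -0.05] z moved 50.37 tilt err [-0.0017  0.0021  0.0015]
tool force [-0.6  0.2  1.7]
```

```bash
for i in 1 2 3; do python3 -m jog '{"grip":[-1,-1,-1],"slide":[[0,0,0.7],[0,0,0],[0,0,0]],"angular":[[0,0,0],[0,0,0],[0,0,0]]}' >/dev/null
python3 off.py|tail -2; done
```

```text
still to go x,y: [-0.31 -0.08] z moved 50.93 tilt err [-0.0017  0.0023  0.0015]
tool force [-0.7  0.8  0.1]
still to go x,y: [-0.32 -0.06] z moved 50.98 tilt err [-0.0023  0.0026  0.0013]
tool force [-3.7 -0.7 -9.8]
still to go x,y: [-0.28 -0.07] z moved 51.03 tilt err [-0.0028  0.0029  0.0011]
tool force [ -4.    0.5 -19.4]
```

Contact with the board: 51 mm down, as predicted, pressing about 20 N. I relax, open, and back off squarely.

```bash
python3 -m jog '{"grip":[-1,-1,-0.2,-0.1,0,0.1,0.2,0.2,0.2],"slide":[[0,0,-1.2],[0,0,0],[0,0,0],[0,0,0],[0,0,0],[0,0,0],[0,0,0],[0,0,0],[0,0,0]],"angular":[[0,0,0],[0,0,0],[0,0,0],[0,0,0],[0,0,0],[0,0,0],[0,0,0],[0,0,0],[0,0,0]]}'
python3 -m jog '{"grip":[0.2,0.2,0.2,0.2,0.2,0.2,0.2],"slide":[[0,0,-8],[0,0,-20],[0,0,-30],[-10,0,-40],[-20,0,-40],[0,0,0],[0,0,0]],"angular":[[0,0,0],[0,0,0],[0,0,0],[0,0,0],[0,0,0],[0,0,0],[0,0,0]]}'
python3 - <<'E'
from st import *
im,d,p=grab("wrist");cv2.imwrite("pics/w7.png",im);np.savez("w7.npz",im=im,d=d,pos=s["position"],M=M,**{k:np.array(v) for k,v in p.items()})
im,d,p=grab("top");cv2.imwrite("pics/t8.png",cv2.resize(im[100:300,140:420],None,fx=2.8,fy=2.8))
E
```

```text
t: 16.8
position: [0.5663, 0.0523, 0.1594]
tool_rot: [0.976, -0.0, 0.216, 0.0]
wrist_force: [-0.0, -0.3, -0.2]
width: 0.051
grasp_force: 0.0
t: 17.5
position: [0.4809, 0.052, 0.2734]
tool_rot: [0.976, -0.0, 0.218, 0.001]
wrist_force: [-0.1, -0.1, -0.0]
width: 0.0513
grasp_force: 0.0
t 17.5 pos [0.4809 0.052  0.2734] w 0.0513 f [-0.1 -0.1 -0. ] gf 0.0 q [ 0.31 -0.02 -0.53  2.23  0.18  0.51 -1.94]
[[0.905, -0.001, 0.425], [-0.0, -1.0, -0.002], [0.425, 0.001, -0.905]]
```

View pics/w7.png

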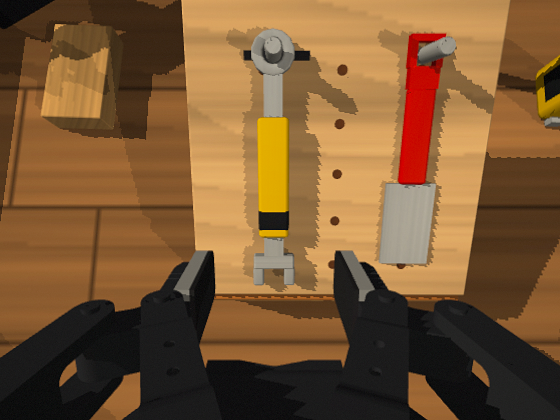

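The spanner hangs on the peg at (272,48), handle straight down to the jaw at (274,280), and the gripper is clear. Next I check flatness and lamp numerically.

```bash
python3 - <<'E'
from h import *
f=np.load("w7.npz")
def tp(x0,y0,x1,y1):
    v,u=np.mgrid[y0:y1,x0:x1];return ((pts(f,f["d"],np.c_[u.ravel(),v.ravel()])-f["pos"])@f["M"])*1000
B=tp(295,75,325,230);B=np.r_[B,tp(200,75,240,230)]
A=np.c_[B[:,:2],np.ones(len(B))];c=np.linalg.lstsq(A,B[:,2],rcond=None)[0]
for n,b in(("ring",(256,60,266,66)),("sleeve far",(265,122,282,135)),("sleeve near",(265,195,282,208)),("jaw",(258,256,290,263))):
    P=np.median(tp(*b),0);print(n,"height off board",(c@[P[0],P[1],1]-P[2]).round(1),"y",P[1].round(1))
im,d,p=grab("top");hsv=cv2.cvtColor(im,cv2.COLOR_BGR2HSV);m=cv2.inRange(hsv,(60,80,20),(90,255,150));v,u=np.nonzero(m);P=pts(p,d,np.c_[u,v]);k=(P[:,2]>.23)&(P[:,2]<.31)&(P[:,1]<-.1);print("lamp",k.sum(),P[k].min(0),P[k].max(0))
P=pts(p,d,np.c_[u,v])
E
```

```text
ring height off board 11.3 y -9.2
sleeve far height off board 16.4 y -0.2
sleeve near height off board 17.7 y -0.2
jaw height off board 14.8 y -0.1
lamp 214 [ 0.64169578 -0.23644071  0.23907457] [ 0.7193078  -0.18307086  0.30172012]
```

```bash
python3 -c "
from bench import order
print(order.sign_off())"
```

```text
the job is handed in; nothing more can be done
None
```

The job is handed in: the lamp is swung about 60 mm clear of the board's right edge, and the yellow-sleeved spanner hangs fully home on the free peg, flat and straight down the slope, released with the robot clear and nothing else touched.

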